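# Build and wring the scribing-height stack on its stand

## Robot

A 6-joint arm with a two-finger parallel gripper is mounted at the origin on the work surface. World frame = base frame: x ahead of the robot, y to its left, z up, the work surface at z = 0. Lengths are in m, angles in degrees, forces in N, time in s.
With the tool pointing down it reaches from about 0.325 to 0.9 m from the base axis. Payload 3.5 kg.
Tool frame: the origin (TCP) lies midway between the tips of the shut fingers; the grasp point (between the pads) lies 19 mm behind it (env.pinch_z is the distance from the TCP to the grasp point, in m); z points along the fingers, y is the line along which they close (so a half turn about z gives the same grasp; the last joint's range is limited). The gripper opens to 85 mm and grips with 20 to 120 N. Pads are 22 mm wide; open, the fingers measure 114 mm over their backs; the gripper's body (76 mm by 85 mm) begins 54 mm behind the grasp point. The pads swing forward as they close: fully open they stand 13 mm farther back than shut.
Start: joints at [-77.659, 15.837, -1.513, 72.651, 0, 84.076], TCP at [0.196, -0.594, 0.231] pointing down, gripper open.
Joint ranges: [-178.77, 178.77], [-48.84, 107.48], [-61.69, 71.31], [-111.58, 123.2], [-90, 87.43], [-180, 180]. Speed limits (degrees/s): [147.25, 147.25, 180, 180, 180, 180].

## Interface

Orientations are given as [roll, pitch, yaw] about the fixed x, y, z axes, in that order (R = Rz(yaw) Ry(pitch) Rx(roll)).
In Python, from rig import env gives the robot as it stands.
- The arm moves only by the tool carry_out, never from a script. Its argument "motion" is a list of rows, each a list of 7 numbers: the shift along the world's x, y, z as a fraction of full scale, then the turn, a rotation vector about the world's x, y, z as a fraction of full scale, then the closure, from -1 (fully open) to 1 (shut). A call has 1 to 10 rows; each row is the pose to reach, as a shift and turn from the pose commanded when the call began; what a row does not reach only later rows make up. Full scale, the value 1, is 300 mm for a shift and pi/2 rad for a turn. A row lasts 1/12 s, in which the tool goes at most 41.7 mm and 7.16 degrees, less where a joint would pass 70% of its speed; a pose out of reach is approached as far as the arm can. A call with a number of a shift or a turn outside -1 to 1 is refused whole. A call with a gripper value outside its range is refused whole. The fingers move at their own pace and stop on an object; "squeeze" is the grip in N (left out, the last holds). Time passes only in rows, so rows that repeat a pose let the fingers close. It gives the time, the measured TCP pose, the force, the opening and the grip force at its end, in the units of the state.
- env.state(): the state, without advancing time (a new reading comes with each control period).
- env.grab_frame(name): name is "side" or "top" or "wrist"; returns a dict with "pixels" (420x560x3 uint8, blue, green, red), "camera_matrix" (3x3 intrinsics, pixels), "rvec" (rotation vector, rad) and "tvec" (3), from world to camera coordinates, as OpenCV has them. Camera axes: x right, y down, z forward; pixel columns grow to the right and rows downward; lengths in m; the calibration is good to about 2 mm. A picture is of the moment at which its call begins. There is no depth.
- env.job_done(): hands the job in; it is judged then, once.
Trained networks look in a picture, given as the dict that the camera call returned (one of the last four; its "shot" number tells which), for a name from the list of things; names that differ only in an ending like _2 or _b are one class to them, and where a whole thing is asked for, a point or a joint stands for the part that bears it (a point fixed in the world has none). Each returns a list of dicts, best first, with "confidence" (0 to 1); they miss things now and then, are a little off and sometimes report something else, mostly with a low value. They report only what shows in the picture. A call takes as long as a camera call. They do not tell look-alikes from the thing itself.
- env.recognise(name, picture): "extent" ([left, top, right, bottom] in pixels, round what is visible of it).
- env.cut_out(name, picture): "pixels" (420x560 bool, what is visible of it) and "extent" ([left, top, right, bottom] in pixels, round what is visible of it).
- env.landmark_of(name, picture): "point" ([row, column] in pixels: a listed point, or the origin of a listed thing).
The state is a dict: "time_s": time; "joints": joint angles; "dq": joint speeds; "tau": joint torques, N m; "position": TCP position; "ee_rot": TCP orientation; "force": force on the tool from outside, world axes, zero at the start; "wrist_torque": the same for the moment, N m; "grip_width": finger opening in m; "gripper_force": force on a finger pad.
Only numpy, scipy, OpenCV 4.12 (cv2) and the standard library are available. Lean on these libraries where they do the work, as an engineer would, in place of code of your own. Each camera call takes 0.05 s, during which the arm holds its last target. There are 200 camera calls.

## Task

Build the scribing stack on the stand: first the thick drilled block, lying lengthwise with one end against the upright stop; then wring the thin plain block onto it by setting it down in line, about 20 mm short of the stop, and sliding it along the faces, without lifting, until it meets the stop and covers the thick block. Next lay the scriber bar centred on top with its needle pointing straight away from the stop, and last stand the brass weight on the bar over the middle of the stack. Let go of everything, and leave the doming block, hammer and loose ring where they are.

Things in the scene. Friction and masses are not known exactly. Their poses are not given: they have to be found in the camera images.
- stand: Fixed dark steel stand: base plate 104 x 74 mm, 10 mm thick, with an upright stop 30 mm wide near one end. Origin: centre of the plate underside, on the table; x lengthwise, away from the stop, within 0.6 rad of world +x. The stop spans x = -42 to -30 mm, top 54 mm above the table; its working face is at x = -30 mm, so a 60 mm block against it has its centre at x = 0.
- riser: Thick drilled block: steel, 60 x 36 x 30 mm (x, y, z), lying flat, with two dark holes 13 mm across in its top face; 0.4 to 0.6 kg. Origin: centre of its underside; x along its length. Both ends are alike.
- gauge: Thin plain block: steel gauge block, 60 x 36 x 16 mm (x, y, z), same face as the thick block, no holes; about 0.27 kg. Origin: centre of its underside; x along its length. Both ends are alike.
- scriber: Scriber bar: flat steel bar 70 mm long (x -35 to 35 mm), 30 mm wide (y), 10 mm thick, ending at +x in a 90 degree point (to x = 50 mm) and a brass needle 5 mm thick with its tip at x = 65 mm; 0.17 kg. Origin: centre of the underside of the 70 mm bar; x towards the needle. Starts flat, needle within 0.6 rad of +x, away from the robot.
- scriber_point (a point): Tip of the scriber bar's needle, 65 mm from the bar's origin along its x, 5 mm above its underside.
- weight: Brass weight: round body 34 mm across and 18 mm high, a neck, and on top a round grip knob 20 mm across from 28 to 38 mm height; 40 mm high in all, about 0.2 kg. Origin: centre of its underside; z up.
- doming_block: Bystander: 48 mm brass cube with a round hollow in the top. Origin: centre of its underside. Leave it.
- hammer: Bystander: hammer 270 mm long lying along x at the left of the work area (head at +x). Leave it.
- ring: Bystander: dark steel ring lying flat, 56 mm outside, 40 mm inside, 22 mm high. Origin: centre of its underside. Leave it.
Things that resemble listed ones, but are neither listed nor needed, are in the scene too. What is shaped like the weight but turquoise is not meant.

How it is judged (in metres and radians):
On the way, in this order (a step that is already met when the one before it is completed fails the run):
1. The thick drilled block lies on the stand, let go, lengthwise with its end against the stop (x of riser in the frame of stand between -0.004 and 0.006 m and y of riser in the frame of stand between -0.008 and 0.008 m and z of riser in the frame of stand between 0.008 and 0.012 m and angle between the x axis of riser and the x axis of stand, either way round below 0.12 rad and angle between riser's own z axis and vertical below 0.06 rad and contact force between riser and the fingers below 0.05 N and linear speed of riser below 0.01 m/s), for 0.2 s.
2. The thin block rests face to face on the thick block, roughly 20 mm (13 to 40 mm) short of the stop (x of gauge in the frame of stand between 0.013 and 0.04 m and y of gauge in the frame of stand between -0.015 and 0.015 m and z of gauge in the frame of riser between 0.028 and 0.032 m and contact force between gauge and riser above 0.2 N), for 0.2 s.
3. The thin block slides towards the stop with its face in contact (passing 6.5 to 12.5 mm from the stop) (x of gauge in the frame of stand between 0.0065 and 0.0125 m and y of gauge in the frame of stand between -0.015 and 0.015 m and z of gauge in the frame of riser between 0.028 and 0.032 m and contact force between gauge and riser above 0.2 N).
4. The thin block is home: against the stop and covering the thick block, let go (x of gauge in the frame of riser between -0.005 and 0.005 m and y of gauge in the frame of riser between -0.0055 and 0.0055 m and z of gauge in the frame of riser between 0.028 and 0.032 m and x of each of gauge, riser in the frame of stand below 0.006 m and angle between the x axis of gauge and the x axis of riser, either way round below 0.12 rad and x of riser in the frame of stand above -0.004 m and y of riser in the frame of stand between -0.008 and 0.008 m and z of riser in the frame of stand between 0.008 and 0.012 m and angle between the x axis of riser and the x axis of stand, either way round below 0.12 rad and angle between riser's own z axis and vertical below 0.06 rad and contact force between gauge and the fingers below 0.05 N), for 0.2 s.
5. The scriber bar lies on the thin block, needle away from the stop, let go (horizontal distance between scriber and gauge below 0.012 m and angle between the x axis of scriber and the x axis of stand, either way round below 0.2 rad and x of scriber_point in the frame of stand above 0.045 m and angle between scriber's own z axis and vertical below 0.08 rad and z of scriber in the frame of gauge between 0.014 and 0.018 m and contact force between scriber and the fingers below 0.05 N), for 0.2 s.
At the end, for the whole second after the job is handed in: At rest on the stand: thick block within 6 mm of the stop and 8 mm of the middle line; thin block on it, within 6 mm of the stop and 5 mm of covering it, both in line to 0.12 rad; bar centred on top to 12 mm, needle away from the stop to 0.2 rad; weight on the bar within 12 mm of its centre (x of riser in the frame of stand between -0.004 and 0.006 m and y of riser in the frame of stand between -0.008 and 0.008 m and z of riser in the frame of stand between 0.008 and 0.012 m and angle between the x axis of riser and the x axis of stand, either way round below 0.12 rad and angle between riser's own z axis and vertical below 0.06 rad and x of gauge in the frame of riser between -0.005 and 0.005 m and y of gauge in the frame of riser between -0.0055 and 0.0055 m and z of gauge in the frame of riser between 0.028 and 0.032 m and x of gauge in the frame of stand below 0.006 m and angle between the x axis of gauge and the x axis of riser, either way round below 0.12 rad and horizontal distance between scriber and gauge below 0.012 m and angle between the x axis of scriber and the x axis of stand, either way round below 0.2 rad and x of scriber_point in the frame of stand above 0.045 m and angle between scriber's own z axis and vertical below 0.08 rad and z of scriber in the frame of gauge between 0.014 and 0.018 m and horizontal distance between weight and gauge below 0.014 m and horizontal distance between weight and scriber below 0.012 m and angle between weight's own z axis and vertical below 0.1 rad and z of weight in the frame of scriber between 0.008 and 0.012 m and linear speed of each of riser, gauge, scriber, weight below 0.01 m/s); the robot touches nothing.
It fails at once if A bystander (doming block, hammer or ring) is shifted by more than 20 mm (distance of any of doming_block, hammer, ring from where it was at the start of the episode above 0.02 m).
It also fails if it takes over 109 s, if anything falls off the work surface, if the arm or the gripper's body presses on something with over 40 N, if the wrist force passes 120 N, or if a joint passes its speed limit or range.

## Working session

There is one attempt and no reset: what is moved stays moved. The work goes in short steps, Python scripts to look and compute and a tool call to move; the robot and the scene stay as the last step left them, time stands still between calls to the robot, and variables do not carry over. Pictures are saved under pics/ and viewed, at most 14 in all, crops included, and the job is handed in when it is done.

Besides the shell and the picture viewer there is one more tool, called as name([rows], argument=value, ...), one row to a line, values as JSON. carry_out: Moves the arm, as the interface text tells. Its arguments: {"type":"object","properties":{"motion":{"type":"array","items":{"type":"array","items":{"type":"number"}}},"squeeze":{"type":"number"}},"required":["motion"]}

```bash
ls; mkdir -p pics
cat > h.py <<'E'
import numpy as np, cv2
from rig import env
def P(f):
    R=cv2.Rodrigues(np.array(f["rvec"],float))[0]; t=np.array(f["tvec"],float).ravel(); return np.array(f["camera_matrix"],float),R,t
def to_plane(f,uv,z):
    K,R,t=P(f); uv=np.atleast_2d(np.array(uv,float))
    d=(np.linalg.inv(K)@np.c_[uv,np.ones(len(uv))].T).T@R; c=-R.T@t
    return c+d*((z-c[2])/d[:,2])[:,None]
def proj(f,p):
    K,R,t=P(f); return cv2.projectPoints(np.atleast_2d(np.array(p,float)),np.array(f["rvec"],float),np.array(f["tvec"],float),K,None)[0][:,0]
def tri(obs):
    A=[];b=[]
    for f,uv in obs:
        K,R,t=P(f); d=R.T@np.linalg.inv(K)@np.array([uv[0],uv[1],1.]); d/=np.linalg.norm(d); c=-R.T@t
        M=np.eye(3)-np.outer(d,d); A.append(M); b.append(M@c)
    A=np.vstack(A);b=np.hstack(b); x=np.linalg.lstsq(A,b,rcond=None)[0]; return x,np.abs(A@x-b).max()
E
python3 - <<'E'
from h import *
s=env.state(); print({k:np.round(v,3).tolist() for k,v in s.items()},env.pinch_z)
F={n:env.grab_frame(n) for n in("side","top")}
for n,f in F.items():
    cv2.imwrite(f"pics/{n}0.png",f["pixels"])
    K,R,t=P(f);print(n,np.round(-R.T@t,3),K[0,0])
for o in "stand riser gauge scriber scriber_point weight doming_block ring hammer".split():
    for n,f in F.items():
        for d in env.landmark_of(o,f)[:3]:
            r,c=d["point"]; print(o,n,round(d["confidence"],2),np.round([c,r]),np.round(to_plane(f,[c,r],0)[0][:2],3))
E
```

```text
pics
{'time_s': 0.0, 'joints': [-77.658, 15.877, -1.599, 72.651, 0.001, 84.075], 'dq': [-0.036, 0.041, -0.032, 0.001, -0.027, 0.0], 'tau': [-0.001, -44.551, 29.52, 0.016, -0.0, 0.0], 'position': [0.196, -0.593, 0.23], 'ee_rot': [-179.874, -0.014, 18.266], 'force': [0.059, -0.552, -0.122], 'wrist_torque': [-0.017, 0.018, -0.005], 'gripper_force': 0.0, 'grip_width': 0.086} 0.0187
side [0.24  0.906 0.897] 458.03039051210095
top [0.422 0.064 1.044] 450.8180190929646
stand side 0.94 [287. 148.] [ 0.648 -0.202]
stand top 0.72 [404. 179.] [ 0.642 -0.181]
stand top 0.68 [252. 174.] [0.652 0.176]
stand top 0.68 [445. 218.] [ 0.551 -0.271]
riser side 0.57 [288. 277.] [0.461 0.273]
riser side 0.51 [248. 180.] [ 0.697 -0.013]
riser top 0.84 [204. 258.] [0.452 0.282]
riser top 0.39 [266. 232.] [0.514 0.14 ]
gauge side 0.64 [237. 228.] [0.645 0.173]
gauge top 0.9 [248. 176.] [0.645 0.187]
scriber side 0.62 [342. 139.] [ 0.5   -0.321]
scriber top 0.71 [458. 241.] [ 0.5   -0.299]
scriber_point side 0.5 [234. 230.] [0.648 0.182]
scriber_point top 0.73 [444. 218.] [ 0.551 -0.27 ]
scriber_point top 0.2 [329. 260.] [ 0.45  -0.006]
weight side 0.73 [331. 206.] [ 0.438 -0.002]
weight side 0.67 [314. 189.] [ 0.505 -0.054]
weight side 0.62 [340. 185.] [ 0.441 -0.099]
weight top 0.65 [331. 262.] [ 0.448 -0.011]
weight top 0.58 [362. 270.] [ 0.43  -0.081]
weight top 0.56 [353. 234.] [ 0.513 -0.061]
doming_block side 0.25 [289. 280.] [0.456 0.279]
doming_block top 0.71 [325. 161.] [0.684 0.005]
ring side 0.77 [287. 236.] [0.511 0.148]
ring top 0.57 [268. 229.] [0.52  0.135]
hammer side 0.88 [217. 328.] [0.554 0.462]
hammer top 0.58 [131. 212.] [0.558 0.462]
```

View pics/top0.png

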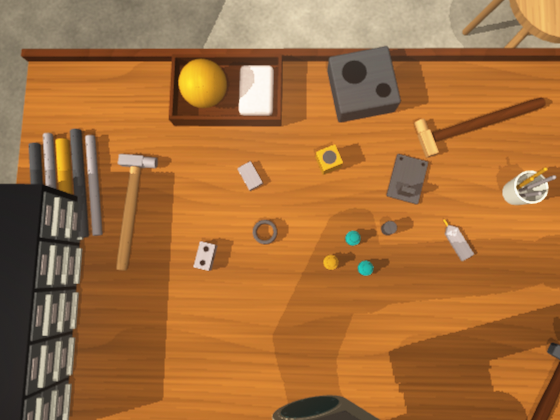

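View pics/side0.png

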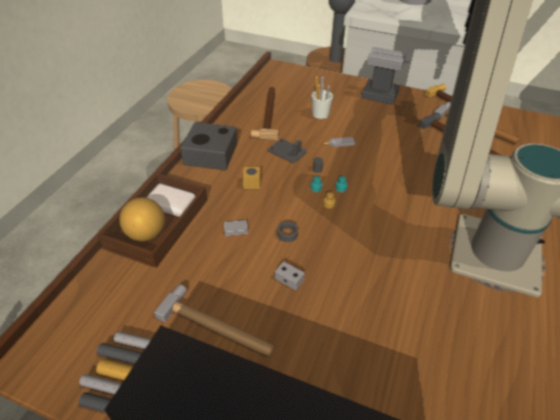

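The top view shows the riser at (204,256), gauge (250,176), stand (407,179) with its stop toward the robot, scriber (460,242), brass weight (331,262), ring (265,231) and doming block (329,158). The side view agrees: riser (290,274), gauge (236,228), weight (330,201).

Next I'll fit poses by silhouette.

```bash
cat >> h.py <<'E'
from scipy.optimize import minimize
def box(x0,x1,y0,y1,z0,z1): return np.array([[x,y,z] for x in(x0,x1) for y in(y0,y1) for z in(z0,z1)],float)/1000
def cyl(r,z0,z1): return np.array([[r*np.cos(a),r*np.sin(a),z] for a in np.arange(0,6.28,.26) for z in(z0,z1)])/1000
PARTS=dict(
 stand=[box(-52,52,-37,37,0,10),box(-42,-30,-15,15,10,54)],
 riser=[box(-30,30,-18,18,0,30)], gauge=[box(-30,30,-18,18,0,16)],
 scriber=[np.vstack([box(-35,35,-15,15,0,10),box(50,50,0,0,0,10)]),box(48,65,-2.5,2.5,2.5,7.5)],
 weight=[cyl(17,0,18),cyl(7,18,28),cyl(10,28,38),cyl(5,38,40)],
 ring=[cyl(28,0,22)])
SS=4
def render(f,name,p):
    x,y,z,a=p; c,s=np.cos(a),np.sin(a); m=np.zeros((420*SS,560*SS),np.uint8)
    for q in PARTS[name]:
        w=q@np.array([[c,s,0],[-s,c,0],[0,0,1]])+[x,y,z]
        h=cv2.convexHull(((proj(f,w)+.5)*SS*16-8).round().astype(np.int32)); cv2.fillConvexPoly(m,h,1,shift=4)
    return m
def masks(name,f,near,zc=.015):
    """cut-out whose centroid lies nearest to the expected xy"""
    best=None
    for d in env.cut_out(name,f):
        m=d["pixels"]; 
        if m.sum()<30: continue
        v,u=np.nonzero(m); e=np.hypot(*(np.array([u.mean(),v.mean()])-proj(f,[near[0],near[1],zc])[0]))
        if best is None or e<best[0]: best=(e,m,d["confidence"])
    return best
def fit(name,obs,p0,fixz=False):
    M=[(f,cv2.resize(m.astype(np.uint8),None,fx=SS,fy=SS,interpolation=cv2.INTER_NEAREST)) for f,m in obs]
    def c(v):
        p=[v[0]/1e3,v[1]/1e3,p0[2] if fixz else v[2]/1e3,v[3]/50]
        r=0
        for f,m in M:
            k=render(f,name,p); r+=1-(k&m).sum()/max(1,(k|m).sum())
        return r/len(M)
    v0=np.array([p0[0]*1e3,p0[1]*1e3,p0[2]*1e3,p0[3]*50])
    S=np.vstack([v0]+[v0+np.eye(4)[i]*s for i,s in enumerate((6,6,5,8))])
    r=minimize(c,v0,method="Nelder-Mead",options=dict(initial_simplex=S,maxiter=300,xatol=.05,fatol=1e-4))
    v=r.x; return np.array([v[0],v[1],p0[2]*1e3 if fixz else v[2],np.degrees(v[3]/50)]),r.fun
E
cat > m1.py <<'E'
from h import *
F=[env.grab_frame(n) for n in("side","top")]
G=dict(stand=(.64,-.185,-.2),riser=(.455,.275,-.2),gauge=(.645,.175,.5),scriber=(.5,-.3,.4),weight=(.445,-.01,0),ring=(.515,.14,0))
for n,(x,y,a) in G.items():
    o=[masks(n,f,(x,y)) for f in F]
    print(n,[(round(q[0],1),q[2].__round__(2),int(q[1].sum())) if q else None for q in o],end=" ")
    obs=[(f,q[1]) for f,q in zip(F,o) if q and q[0]<15]
    if len(obs):
        for fz in (False,True):
            b=min((fit(n,obs,(x,y,0,a+d),fz) for d in ((0,1.57) if n in("riser","gauge") else (0,))),key=lambda r:r[1]); print(np.round(b[0],1),round(b[1],3),end=" ")
    print()
E
time python3 m1.py
```

```text
stand [(np.float64(1.6), 0.56, 620), (np.float64(0.7), 0.85, 1445)] [ 641.6 -184.8    2.8  -13.9] 0.072 [ 642.3 -186.     0.   -14.4] 0.075 
riser [(np.float64(1.3), 0.59, 475), None] [ 4.577e+02  2.763e+02 -3.000e-01 -1.290e+01] 0.117 [456.9 276.9   0.  -12.9] 0.118 
gauge [(np.float64(3.1), 0.74, 297), (np.float64(2.5), 0.97, 398)] [6.447e+02 1.810e+02 6.000e-01 3.070e+01] 0.103 [644.9 181.1   0.   31.3] 0.105 
scriber [(np.float64(3.2), 0.51, 202), (np.float64(3.4), 0.61, 490)] [ 493.2 -298.7    1.4   31.3] 0.138 [ 493.1 -300.3    0.    29.5] 0.136 
weight [(np.float64(1.4), 0.72, 141), (np.float64(0.8), 0.69, 179)] [ 4.469e+02 -8.800e+00  1.000e-01 -2.700e+00] 0.129 [447.   -8.8   0.   -6.9] 0.128 
ring [(np.float64(2.2), 0.87, 312), (np.float64(0.6), 0.55, 239)] [513.7 142.1  -0.9   3.1] 0.367 [513.5 142.1   0.    6.4] 0.368 
real	0m49.588s
user	0m26.426s
sys	0m17.423s
```

carry_out([
  [0.8,1,0,0,0,0.7,-1],
  [0.8,1,0,0,0,0.7,-1],
  [0.8,1,0,0,0,0.7,-1],
  [0.8,1,0,0,0,0.7,-1],
  [0.8,1,0,0,0,0.7,-1],
  [0.8,1,0,0,0,0.7,-1],
  [0.8,1,0,0,0,0.7,-1],
  [0.8,1,0,0,0,0.7,-1],
  [0.8,1,0,0,0,0.7,-1],
  [0.8,1,0,0,0,0.7,-1],
])

```text
time_s: 2.53
position: [0.4384, -0.2891, 0.2316]
ee_rot: [179.9, -0.1, 81.7]
force: [-0.7, 0.2, 0.2]
grip_width: 0.0857
gripper_force: 0.0
```

carry_out([
  [0,1,0,0,0,0.7,-1],
  [0,1,0,0,0,0.7,-1],
  [0,1,0,0,0,0.7,-1],
  [0,1,0,0,0,0.7,-1],
  [0,1,0,0,0,0.7,-1],
  [0,1,0,0,0,0.7,-1],
  [0,1,0,0,0,0.7,-1],
  [0,1,0,0,0,0.7,-1],
  [0,1,0,0,0,0.7,-1],
])

```text
time_s: 3.28
position: [0.4355, 0.0091, 0.2315]
ee_rot: [180.0, 0.0, 144.8]
force: [0.3, -0.3, 0.3]
grip_width: 0.0857
gripper_force: 0.0
```

carry_out([
  [0.07,0.9,0,0,0,0.253,-1],
  [0.07,0.9,0,0,0,0.253,-1],
  [0.07,0.9,0,0,0,0.253,-1],
  [0.07,0.9,0,0,0,0.253,-1],
  [0.07,0.9,0,0,0,0.253,-1],
  [0.07,0.9,0,0,0,0.253,-1],
  [0.07,0.9,0,0,0,0.253,-1],
  [0.07,0.9,0,0,0,0.253,-1],
])

```text
time_s: 3.95
position: [0.4576, 0.2802, 0.2314]
ee_rot: [179.9, 0.0, 167.3]
force: [-0.4, -0.9, -0.2]
grip_width: 0.0854
gripper_force: 0.0
```

```bash
cat > look.py <<'E'
import sys
from h import *
# look.py name x y yawdeg png [z] : fit from the wrist camera (mm)
n,x,y,a,png=sys.argv[1],*map(float,sys.argv[2:5]),sys.argv[5]; z=float(sys.argv[6])/1e3 if len(sys.argv)>6 else 0.
f=env.grab_frame("wrist"); im=f["pixels"].copy(); s=env.state(); print(np.round(s["position"],4),np.round(s["ee_rot"],2))
q=masks(n,f,(x,y),z+.01)
if q:
    p,e=fit(n,[(f,q[1])],(x,y,z,np.radians(a)),True); print(q[0].round(1),round(q[2],2),int(q[1].sum()),np.round(p,2),round(e,3))
    for m,c in((q[1].astype(np.uint8),(0,255,0)),(cv2.resize(render(f,n,(*p[:3]/1e3,np.radians(p[3]))),(560,420),interpolation=cv2.INTER_NEAREST),(0,0,255))):
        cv2.drawContours(im,cv2.findContours(m,0,2)[0],-1,c,1)
cv2.imwrite("pics/"+png,im)
E
python3 look.py riser .457 .277 -13 w1.png
```

```text
[0.4571 0.278  0.2312] [-1.7999e+02  2.0000e-02  1.6719e+02]
1.4 0.85 2127 [455.76 278.96   0.   -12.44] 0.038
```

View pics/w1.png

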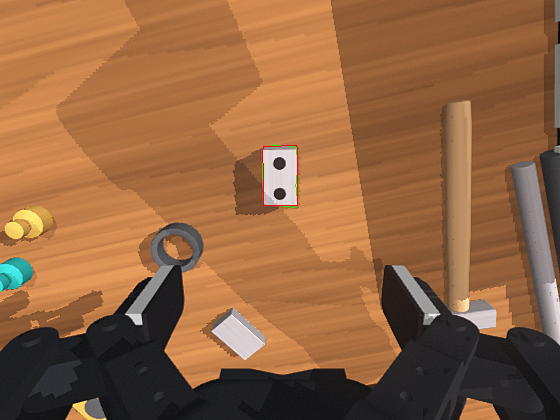

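carry_out([
  [-0.003,0.003,-0.14,0,0,0.004,-1],
  [-0.003,0.003,-0.28,0,0,0.004,-1],
  [-0.003,0.003,-0.42,0,0,0.004,-1],
  [-0.003,0.003,-0.54,0,0,0.004,-1],
  [-0.003,0.003,-0.64,0,0,0.004,-1],
  [-0.003,0.003,-0.71,0,0,0.004,-1],
  [-0.003,0.003,-0.757,0,0,0.004,-1],
  [-0.003,0.003,-0.757,0,0,0.004,-1],
  [-0.003,0.003,-0.757,0,0,0.004,1],
  [-0.003,0.003,-0.757,0,0,0.004,1],
], squeeze=50)

```text
time_s: 4.88
position: [0.4571, 0.2768, 0.0054]
ee_rot: [179.9, 0.1, 167.3]
force: [1.0, -0.1, 0.0]
grip_width: 0.0638
gripper_force: 0.0
```

carry_out([
  [0,0,0,0,0,0,1],
  [0,0,0,0,0,0,1],
  [0,0,0,0,0,0,1],
  [0,0,0,0,0,0,1],
  [0,0,0,0,0,0,1],
  [0,0,0,0,0,0,1],
])

```text
time_s: 5.38
position: [0.4574, 0.2776, 0.0059]
ee_rot: [180.0, 0.2, 167.4]
force: [0.5, -2.3, 4.9]
grip_width: 0.0351
gripper_force: 52.6
```

carry_out([
  [0,0,0.04,0,0,0,1],
  [0,0,0.15,0,0,0,1],
  [0,0,0.28,0,0,0,1],
  [0.02,-0.05,0.42,0,0,0,1],
  [0.06,-0.16,0.55,0,0,0,1],
  [0.12,-0.3,0.633,0,0,0,1],
  [0.18,-0.43,0.633,0,0,0,1],
  [0.22,-0.55,0.633,0,0,0,1],
  [0.27,-0.67,0.633,0,0,0,1],
  [0.32,-0.79,0.633,0,0,0,1],
])

```text
time_s: 6.22
position: [0.5468, 0.0507, 0.1944]
ee_rot: [180.0, 0.0, 167.4]
force: [0.4, 0.4, -4.8]
grip_width: 0.0352
gripper_force: 51.8
```

carry_out([
  [0.05,-0.125,0,0,0,-0.019,1],
  [0.1,-0.25,0,0,0,-0.019,1],
  [0.15,-0.375,0,0,0,-0.019,1],
  [0.2,-0.5,0,0,0,-0.019,1],
  [0.25,-0.61,0,0,0,-0.019,1],
  [0.28,-0.69,0,0,0,-0.019,1],
  [0.3,-0.74,0,0,0,-0.019,1],
  [0.3,-0.75,0,0,0,-0.019,1],
  [0.3,-0.75,0,0,0,-0.019,1],
])

```text
time_s: 6.97
position: [0.6363, -0.1729, 0.1931]
ee_rot: [180.0, -0.1, 165.6]
force: [-0.2, 0.2, -4.5]
grip_width: 0.035
gripper_force: 51.7
```

```bash
python3 look.py stand .642 -.1855 -14.2 w2.png
```

```text
[ 0.636  -0.1717  0.1932] [ 1.7993e+02 -1.5000e-01  1.6569e+02]
20.6 0.96 4991 [ 642.44 -184.49    0.    -15.63] 0.36
```

View pics/w2.png

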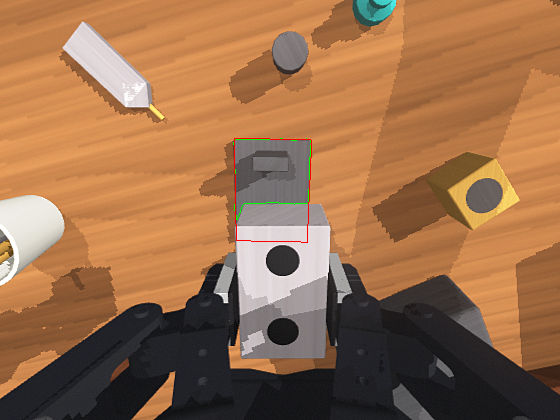

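The view shows the held riser at (282,290), square in the fingers, the stand above it with its stop at (270,163), and the scriber at (110,70). The stand is partly hidden by the riser, so I'll refit on the visible rows only and fit the held riser as well.

```bash
cat >> h.py <<'E'
def fit_rows(name,f,m,p0,r0,r1,fixz=True):
    """fit using only image rows r0..r1"""
    import h
    M=cv2.resize(m.astype(np.uint8),None,fx=SS,fy=SS,interpolation=cv2.INTER_NEAREST)[r0*SS:r1*SS]
    def c(v):
        k=render(f,name,[v[0]/1e3,v[1]/1e3,v[2]/1e3 if not fixz else p0[2],v[3]/50])[r0*SS:r1*SS]; return 1-(k&M).sum()/max(1,(k|M).sum())
    v0=np.array([p0[0]*1e3,p0[1]*1e3,p0[2]*1e3,p0[3]*50]); S=np.vstack([v0]+[v0+np.eye(4)[i]*s for i,s in enumerate((5,5,5,4))])
    r=minimize(c,v0,method="Nelder-Mead",options=dict(initial_simplex=S,maxiter=300,xatol=.05,fatol=1e-4)); v=r.x
    return np.array([v[0],v[1],p0[2]*1e3 if fixz else v[2],np.degrees(v[3]/50)]),r.fun
E
python3 - <<'E'
from h import *
f=env.grab_frame("wrist"); s=env.state(); print(s["position"],s["ee_rot"])
q=masks("stand",f,(.642,-.185)); print(fit_rows("stand",f,q[1],(.642,-.185,0,-.25),0,198))
q=masks("riser",f,s["position"][:2],.2); print(q[2],q[1].sum(),fit("riser",[(f,q[1])],(*s["position"][:2],.189,np.radians(-14)),True))
print(fit("riser",[(f,q[1])],(*s["position"][:2],.189,np.radians(-14)),False))
# cross-check from old views top/side
F=[env.grab_frame(n) for n in("side","top")]
E
```

```text
[ 0.63608479 -0.17087867  0.19364996] [ 1.79949980e+02 -1.07134428e-01  1.65769782e+02]
(array([ 643.33992646, -184.62976212,    0.        ,  -14.99679266]), np.float64(0.016175564394151576))
0.8 13584 (array([ 634.86052476, -170.06857442,  189.        ,  -14.07321393]), np.float64(0.06688476449298697))
(array([ 636.12944674, -170.1619841 ,  184.84038621,  -14.06312115]), np.float64(0.019388556664986623))
```

carry_out([
  [0.035,-0.051,-0.1,0,0,-0.009,1],
  [0.035,-0.051,-0.2,0,0,-0.009,1],
  [0.035,-0.051,-0.3,0,0,-0.009,1],
  [0.035,-0.051,-0.4,0,0,-0.009,1],
  [0.035,-0.051,-0.47,0,0,-0.009,1],
  [0.035,-0.051,-0.52,0,0,-0.009,1],
  [0.035,-0.051,-0.555,0,0,-0.009,1],
  [0.035,-0.051,-0.57,0,0,-0.009,1],
  [0.035,-0.051,-0.57,0,0,-0.009,1],
])

```text
time_s: 8.07
position: [0.647, -0.1874, 0.0222]
ee_rot: [180.0, -0.1, 164.9]
force: [-0.0, 0.7, -4.6]
grip_width: 0.0348
gripper_force: 51.6
```

Run:
```python
from h import *
f=env.grab_frame("wrist"); g=env.grab_frame("side"); s=env.state(); print(s["position"],s["ee_rot"],s["force"])
q=masks("stand",f,(.642,-.185)); 
cv2.imwrite("pics/w3.png",np.hstack([cv2.resize(f["pixels"],(480,360)),cv2.resize(g["pixels"][100:200,240:340],(320,360))]))
```

```text
[ 0.64858873 -0.18817634  0.02427599] [-1.79986821e+02  1.18556463e-01  1.64889323e+02] [ 0.32490647 -0.47894557 -4.24392107]
```

View pics/w3.png

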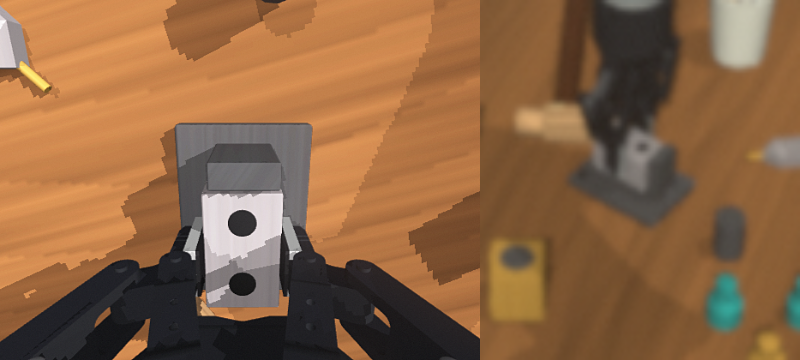

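The riser sits at (243,250) in the pictured crop, in line with the stop (245,165) and just in front of it. Next I'll lower it.

carry_out([
  [0,0,-0.006,0,0,0,1],
  [0,0,-0.012,0,0,0,1],
  [0,0,-0.018,0,0,0,1],
  [0,0,-0.023,0,0,0,1],
  [0,0,-0.023,0,0,0,1],
  [0,0,-0.023,0,0,0,1],
])

```text
time_s: 8.72
position: [0.6476, -0.188, 0.0161]
ee_rot: [-180.0, 0.0, 164.9]
force: [-0.1, -0.5, -5.4]
grip_width: 0.0351
gripper_force: 51.8
```

carry_out([
  [0,0,-0.004,0,0,0,1],
  [0,0,-0.007,0,0,0,1],
  [0,0,-0.007,0,0,0,1],
  [0,0,-0.007,0,0,0,1],
])

```text
time_s: 9.05
position: [0.6476, -0.188, 0.016]
ee_rot: [-180.0, 0.0, 164.9]
force: [-4.0, 0.9, 6.2]
grip_width: 0.0351
gripper_force: 53.1
```

carry_out([
  [-0.003,0.001,0,0,0,0,1],
  [-0.006,0.0015,0,0,0,0,1],
  [-0.009,0.002,0,0,0,0,1],
  [-0.009,0.002,0,0,0,0,1],
])

```text
time_s: 9.38
position: [0.6476, -0.188, 0.016]
ee_rot: [180.0, 0.3, 164.9]
force: [1.9, -0.1, 6.1]
grip_width: 0.0352
gripper_force: 53.1
```

carry_out([
  [-0.004,0.001,0,0,0,0,1],
  [-0.008,0.002,0,0,0,0,1],
  [-0.012,0.003,0,0,0,0,1],
  [-0.012,0.003,0,0,0,0,1],
  [-0.012,0.003,0,0,0,0,1],
])

```text
time_s: 9.8
position: [0.6451, -0.1878, 0.0161]
ee_rot: [-180.0, 0.5, 164.9]
force: [4.8, -0.6, 4.9]
grip_width: 0.035
gripper_force: 53.0
```

```bash
cat > chk.py <<'E'
from h import *
f=env.grab_frame("wrist"); s=env.state(); print(s["position"],s["ee_rot"],s["force"])
cv2.imwrite("pics/w4.png",cv2.resize(f["pixels"][100:390,150:420],(800,600*290*800//(270*600)))[:600])
E
python3 chk.py
```

```text
[ 0.64512085 -0.1878299   0.01609205] [-179.97424577    0.45554144  164.87445161] [ 4.89981555 -0.71449931  5.0002545 ]
```

View pics/w4.png

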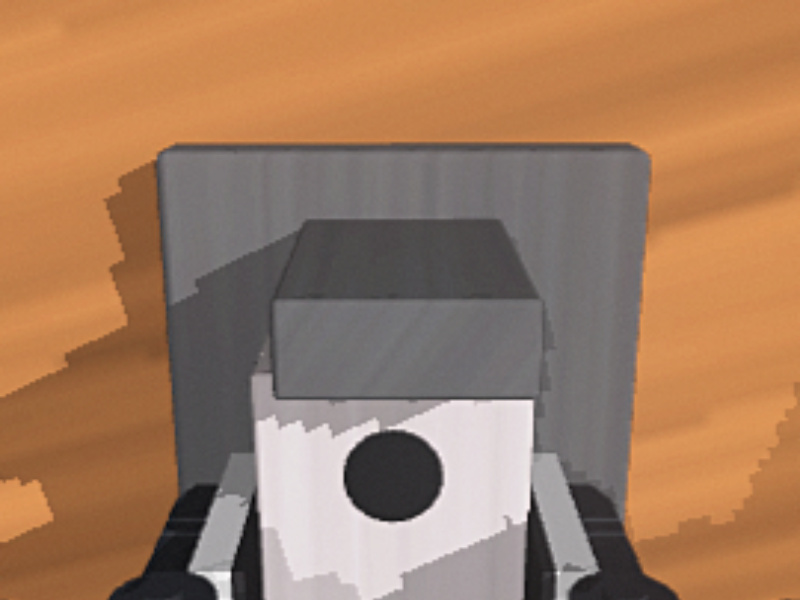

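The stop's top, at (407,350) in the crop, hides the riser's end; the riser is centred about 15 px to its left (roughly 1.8 mm). I'll ease it on to the stop and slightly sideways.

carry_out([
  [-0.003,0.003,0.003,0,0,0,1],
  [-0.006,0.006,0.003,0,0,0,1],
  [-0.01,0.01,0.003,0,0,0,1],
  [-0.01,0.01,0.003,0,0,0,1],
  [-0.01,0.01,0.003,0,0,0,1],
])

```text
time_s: 10.27
position: [0.6434, -0.1871, 0.0162]
ee_rot: [-179.8, 0.7, 164.8]
force: [10.5, -7.6, -2.8]
grip_width: 0.035
gripper_force: 51.9
```

carry_out([
  [0.003,-0.005,0,0,0,0,0.4],
  [0.003,-0.005,0,0,0,0,-0.2],
  [0.003,-0.005,0,0,0,0,-1],
  [0.003,-0.005,0.01,0,0,0,-1],
  [0.003,-0.005,0.1,0,0,0,-1],
  [0.003,-0.005,0.22,0,0,0,-1],
  [0.003,-0.005,0.36,0,0,0,-1],
  [0.003,-0.005,0.49,0,0,0,-1],
  [0.003,-0.005,0.6,0,0,0,-1],
  [0.003,-0.005,0.6,0,0,0,-1],
])

```text
time_s: 11.1
position: [0.6428, -0.1863, 0.2038]
ee_rot: [-179.9, 0.7, 164.9]
force: [2.0, -0.8, 1.1]
grip_width: 0.0851
gripper_force: 0.0
```

```bash
cat > pair.py <<'E'
from h import *
import sys
# fit stand and stacked things in the wrist view, print in stand frame
f=env.grab_frame("wrist"); s=env.state(); print(np.round(s["position"],4),np.round(s["ee_rot"],2),np.round(s["force"],1))
S=np.array([643,-184.8,0,-14.7]); im=f["pixels"].copy()
def sf(p,S):
    a=np.radians(S[3]); d=p[:2]-S[:2]; return np.round([d[0]*np.cos(a)+d[1]*np.sin(a),-d[0]*np.sin(a)+d[1]*np.cos(a),(p[3]-S[3]+90)%180-90],2)
for n,z in [("stand",0)]+[(a.split(":")[0],float(a.split(":")[1])) for a in sys.argv[2:]]:
    q=masks(n,f,S[:2]/1e3,z/1e3+.01)
    if not q: print(n,"none"); continue
    p,e=fit(n,[(f,q[1])],(S[0]/1e3,S[1]/1e3,z/1e3,np.radians(S[3])),True)
    if n=="stand" : S1=p if e<.1 else S; print("stand",np.round(p,2),round(e,3))
    else: print(n,round(q[2],2),int(q[1].sum()),np.round(p,2),round(e,3),"in stand",sf(p,S1), "vs nominal",sf(p,S))
    cv2.drawContours(im,cv2.findContours(q[1].astype(np.uint8),0,2)[0],-1,(0,255,0),1)
cv2.imwrite("pics/"+sys.argv[1],im)
E
python3 pair.py w5.png riser:10
```

```text
[ 0.6414 -0.1858  0.2002] [-179.93    0.47  164.89] [-0.8  0.2 -0.8]
stand [ 642.81 -184.51    0.    -14.66] 0.322
riser 0.67 2363 [ 644.13 -186.39   10.    -14.12] 0.109 in stand [ 1.5  -1.25  0.58] vs nominal [ 1.5  -1.25  0.58]
```

View pics/w5.png

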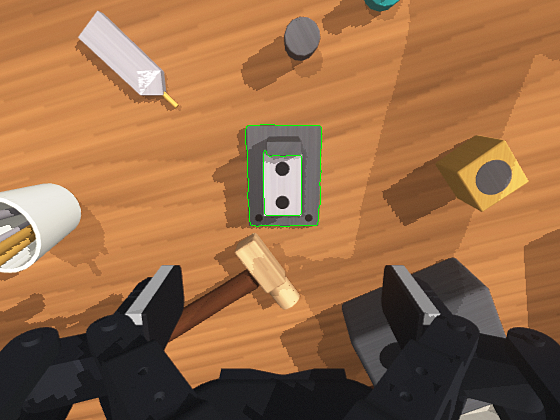

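The riser is on the stand at (282,183), straight behind the stop, at about (1.5, −1.3) mm in the stand frame. Now I'll get the gauge.

carry_out([
  [0.01,1,0,0,0,0.511,-1],
  [0.01,1,0,0,0,0.511,-1],
  [0.01,1,0,0,0,0.511,-1],
  [0.01,1,0,0,0,0.511,-1],
  [0.01,1,0,0,0,0.511,-1],
  [0.01,1,0,0,0,0.511,-1],
  [0.01,1,0,0,0,0.511,-1],
  [0.01,1,0,0,0,0.511,-1],
])

```text
time_s: 11.92
position: [0.6391, 0.1208, 0.1916]
ee_rot: [179.7, -0.2, -148.7]
force: [-0.3, -0.7, 1.2]
grip_width: 0.0853
gripper_force: 0.0
```

carry_out([
  [0.003,0.12,0,0,0,0,-1],
  [0.003,0.22,0,0,0,0,-1],
  [0.003,0.22,0,0,0,0,-1],
  [0.003,0.22,0,0,0,0,-1],
])

```text
time_s: 12.25
position: [0.641, 0.1819, 0.192]
ee_rot: [179.9, -0.3, -149.0]
force: [-0.3, -0.5, -0.5]
grip_width: 0.0856
gripper_force: 0.0
```

```bash
python3 look.py gauge .645 .181 31 w6.png
```

```text
[0.6413 0.1808 0.1924] [ 179.95   -0.27 -149.09]
1.0 0.89 2308 [644.91 182.11   0.    29.92] 0.034
```

carry_out([
  [0.012,0.003,-0.13,0,0,-0.01,-1],
  [0.012,0.003,-0.26,0,0,-0.01,-1],
  [0.012,0.003,-0.39,0,0,-0.01,-1],
  [0.012,0.003,-0.5,0,0,-0.01,-1],
  [0.012,0.003,-0.58,0,0,-0.01,-1],
  [0.012,0.003,-0.625,0,0,-0.01,-1],
  [0.012,0.003,-0.63,0,0,-0.01,-1],
  [0.012,0.003,-0.63,0,0,-0.01,-1],
])

```text
time_s: 13.02
position: [0.6462, 0.1808, 0.0053]
ee_rot: [180.0, -0.1, -150.1]
force: [0.2, 0.4, 0.7]
grip_width: 0.0856
gripper_force: 0.0
```

carry_out([
  [0,0,0,0,0,0,1],
  [0,0,0,0,0,0,1],
  [0,0,0,0,0,0,1],
  [0,0,0,0,0,0,1],
  [0,0,0,0,0,0,1],
  [0,0,0,0,0,0,1],
  [0,0,0,0,0,0,1],
  [0,0,0,0,0,0,1],
], squeeze=40)

```text
time_s: 13.68
position: [0.6481, 0.1823, 0.0079]
ee_rot: [-179.9, 0.2, -150.0]
force: [-0.5, -0.8, 4.9]
grip_width: 0.0348
gripper_force: 41.3
```

carry_out([
  [0,0,0.04,0,0,0,1],
  [0,0,0.15,0,0,0,1],
  [0,0,0.28,0,0,0,1],
  [0,-0.1,0.41,0,0,-0.05,1],
  [0,-0.23,0.53,0,0,-0.12,1],
  [0,-0.36,0.6,0,0,-0.2,1],
  [0,-0.49,0.6,0,0,-0.28,1],
  [0,-0.62,0.6,0,0,-0.36,1],
  [0,-0.75,0.6,0,0,-0.43,1],
  [0,-0.88,0.6,0,0,-0.492,1],
])

```text
time_s: 14.52
position: [0.6459, -0.0758, 0.1867]
ee_rot: [-180.0, 0.0, 165.4]
force: [0.4, 0.4, -2.3]
grip_width: 0.0348
gripper_force: 40.8
```

carry_out([
  [0.03,-0.13,0,0,0,0,1],
  [0.05,-0.25,0,0,0,0,1],
  [0.05,-0.34,0,0,0,0,1],
  [0.05,-0.36,0,0,0,0,1],
  [0.05,-0.36,0,0,0,0,1],
  [0.05,-0.36,0,0,0,0,1],
])

```text
time_s: 15.02
position: [0.6608, -0.1817, 0.1855]
ee_rot: [179.9, -0.1, 165.7]
force: [0.1, 0.4, -3.0]
grip_width: 0.0345
gripper_force: 40.9
```

```bash
cat > held.py <<'E'
import sys
from h import *
# held.py name z(mm below TCP) : pose of held thing relative to the TCP
n=sys.argv[1]; dz=float(sys.argv[2])/1e3; dy=float(sys.argv[3]) if len(sys.argv)>3 else 180
f=env.grab_frame("wrist"); s=env.state(); p=np.array(s["position"]); yaw=s["ee_rot"][2]+dy; print(p,s["ee_rot"],np.round(s["force"],1))
q=masks(n,f,p[:2],p[2]); print(round(q[2],2),q[1].sum())
for fz in(True,False):
    r,e=fit(n,[(f,q[1])],(p[0],p[1],p[2]-dz,np.radians(yaw)),fz); print(np.round(r,2),round(e,3),"rel",np.round(r[:3]-p*1e3,1),round(r[3]-yaw,2))
im=f["pixels"].copy(); cv2.drawContours(im,cv2.findContours(q[1].astype(np.uint8),0,2)[0],-1,(0,255,0),1); cv2.imwrite("pics/held_%s.png"%n,im)
E
python3 held.py gauge 5
```

```text
[ 0.66100051 -0.18094914  0.18553038] [ 1.79943665e+02 -9.37674669e-02  1.65724427e+02] [ 0.3  0.3 -2.7]
0.58 10467
[ 657.7  -179.91  180.53  345.61] 0.086 rel [-3.3  1.  -5. ] -0.12
[ 659.64 -180.39  174.84  345.7 ] 0.026 rel [ -1.4   0.6 -10.7] -0.03
```

View pics/held_gauge.png

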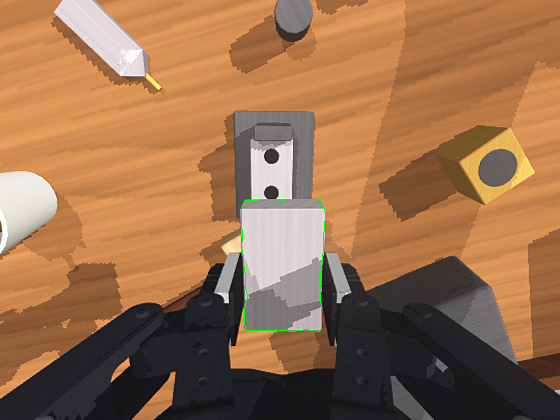

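The held gauge, outlined at (283,265), is square in the fingers; the riser and stop are at (272,175) beyond it. I'll lower it about 20 mm short of the stop.

carry_out([
  [0.015,-0.036,-0.1,0,0,0,1],
  [0.015,-0.036,-0.2,0,0,0,1],
  [0.015,-0.036,-0.29,0,0,0,1],
  [0.015,-0.036,-0.36,0,0,0,1],
  [0.015,-0.036,-0.41,0,0,0,1],
  [0.015,-0.036,-0.43,0,0,0,1],
  [0.015,-0.036,-0.43,0,0,0,1],
  [0.015,-0.036,-0.43,0,0,0,1],
])

```text
time_s: 15.78
position: [0.6666, -0.192, 0.0575]
ee_rot: [180.0, 0.0, 165.8]
force: [0.3, 0.4, -2.5]
grip_width: 0.0345
gripper_force: 40.9
```

carry_out([
  [0,0,-0.005,0,0,0,1],
  [0,0,-0.01,0,0,0,1],
  [0,0,-0.014,0,0,0,1],
  [0,0,-0.018,0,0,0,1],
  [0,0,-0.018,0,0,0,1],
])

```text
time_s: 16.2
position: [0.6662, -0.1931, 0.0517]
ee_rot: [-180.0, 0.0, 165.7]
force: [0.0, -0.5, -3.3]
grip_width: 0.0345
gripper_force: 40.9
```

carry_out([
  [0,0,-0.004,0,0,0,1],
  [0,0,-0.008,0,0,0,1],
  [0,0,-0.011,0,0,0,1],
  [0,0,-0.011,0,0,0,1],
])

```text
time_s: 16.53
position: [0.6661, -0.1931, 0.048]
ee_rot: [180.0, -0.0, 165.7]
force: [0.4, 0.6, -2.3]
grip_width: 0.0347
gripper_force: 40.9
```

Run:
```python
from h import *
f=env.grab_frame("wrist"); s=env.state(); print(s["position"],s["force"]); cv2.imwrite("pics/w7.png",f["pixels"])
```

```text
[ 0.66607332 -0.19302743  0.04804294] [ 0.00928192  0.04103338 -2.86717756]
```

View pics/w7.png

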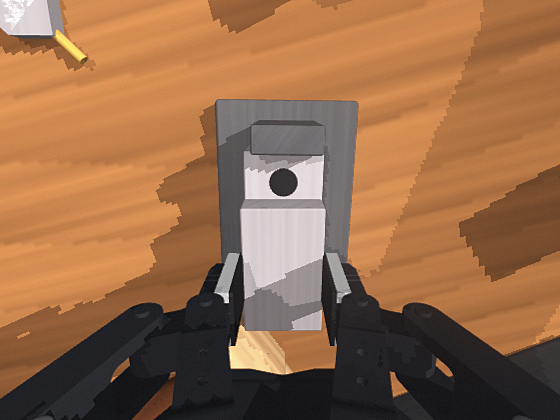

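The gauge (centre column 283) is in line with the riser (284), roughly 20+ mm short of the stop. Continuing down.

carry_out([
  [0,0,-0.003,0,0,0,1],
  [0,0,-0.006,0,0,0,1],
  [0,0,-0.008,0,0,0,1],
  [0,0,-0.008,0,0,0,1],
])

```text
time_s: 16.92
position: [0.6663, -0.1931, 0.0478]
ee_rot: [-180.0, 0.0, 165.7]
force: [-3.3, 0.4, 6.8]
grip_width: 0.0347
gripper_force: 41.9
```

carry_out([
  [-0.006,0.0015,0,0,0,0,1],
  [-0.012,0.003,0,0,0,0,1],
  [-0.019,0.005,0,0,0,0,1],
  [-0.026,0.007,0,0,0,0,1],
  [-0.033,0.009,0,0,0,0,1],
  [-0.04,0.011,0,0,0,0,1],
  [-0.047,0.013,0,0,0,0,1],
  [-0.054,0.0145,0,0,0,0,1],
  [-0.06,0.016,0,0,0,0,1],
  [-0.06,0.016,0,0,0,0,1],
])

```text
time_s: 17.75
position: [0.6507, -0.1893, 0.0478]
ee_rot: [-180.0, 0.4, 165.7]
force: [3.8, -1.5, 6.5]
grip_width: 0.0349
gripper_force: 41.8
```

Run:
```python
from h import *
f=env.grab_frame("wrist"); s=env.state(); print(s["position"],s["force"],s["ee_rot"]); cv2.imwrite("pics/w8.png",f["pixels"])
```

```text
[ 0.65075753 -0.18929983  0.04785406] [ 4.29727092 -0.74036941  5.69281037] [-179.95772858    0.34849267  165.68411827]
```

View pics/w8.png

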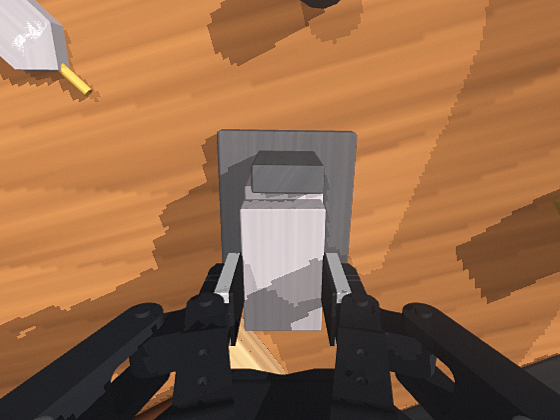

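The gauge slid along the riser; a narrow gap is left to the stop (rows 192–200). Keep sliding.

carry_out([
  [-0.005,0.0015,0,0,0,0,1],
  [-0.01,0.003,0,0,0,0,1],
  [-0.015,0.0045,0,0,0,0,1],
  [-0.02,0.006,0,0,0,0,1],
  [-0.02,0.006,0,0,0,0,1],
])

```text
time_s: 18.22
position: [0.6453, -0.1878, 0.0479]
ee_rot: [-179.9, 0.4, 165.7]
force: [5.8, -2.0, 4.9]
grip_width: 0.0347
gripper_force: 41.7
```

carry_out([
  [-0.004,0.0012,0,0,0,0,1],
  [-0.008,0.0025,0,0,0,0,1],
  [-0.01,0.0025,0,0,0,0,1],
  [-0.01,0.0025,0,0,0,0,1],
])

```text
time_s: 18.55
position: [0.6451, -0.1878, 0.0481]
ee_rot: [-180.0, 0.7, 165.7]
force: [11.0, -2.0, 0.4]
grip_width: 0.0347
gripper_force: 41.2
```

It has met the stop: force up to 11 N and no further movement. Let go.

carry_out([
  [0.006,-0.0015,0,0,0,0,0.4],
  [0.006,-0.0015,0,0,0,0,-0.2],
  [0.006,-0.0015,0.01,0,0,0,-1],
  [0.006,-0.0015,0.03,0,0,0,-1],
  [0.006,-0.0015,0.1,0,0,0,-1],
  [0.006,-0.0015,0.22,0,0,0,-1],
  [0.006,-0.0015,0.36,0,0,0,-1],
  [0.006,-0.0015,0.49,0,0,0,-1],
  [0.006,-0.0015,0.5,0,0,0,-1],
  [0.006,-0.0015,0.5,0,0,0,-1],
])

```text
time_s: 19.38
position: [0.6424, -0.1868, 0.2001]
ee_rot: [-179.9, 0.4, 165.7]
force: [-0.4, 0.2, -1.0]
grip_width: 0.0851
gripper_force: 0.0
```

```bash
python3 pair.py w9.png gauge:40
```

```text
[ 0.6408 -0.1861  0.197 ] [-1.7998e+02  7.0000e-02  1.6569e+02] [-0.1 -0.9 -0.9]
stand [ 643.02 -184.71    0.    -14.98] 0.411
gauge 0.63 2831 [ 643.54 -186.29   40.    -15.08] 0.035 in stand [ 0.9  -1.31 -0.38] vs nominal [ 0.9  -1.31 -0.38]
```

View pics/w9.png

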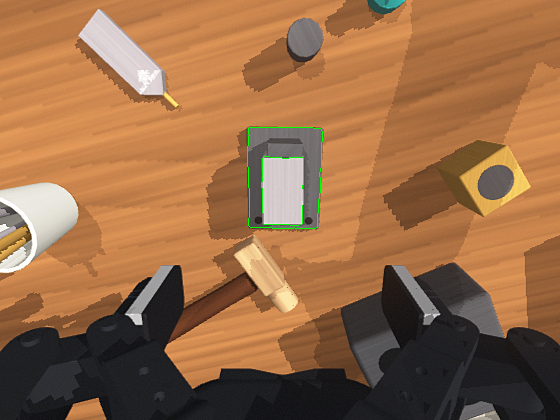

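The gauge covers the riser at (283,190), about (0.9, −1.3) mm in the stand frame. Next is the scriber.

carry_out([
  [-0.1,-0.08,0,0,0,0.07,-1],
  [-0.2,-0.15,0,0,0,0.15,-1],
  [-0.3,-0.23,0,0,0,0.23,-1],
  [-0.4,-0.3,0,0,0,0.31,-1],
  [-0.47,-0.35,0,0,0,0.39,-1],
  [-0.497,-0.375,0,0,0,0.47,-1],
  [-0.497,-0.375,0,0,0,0.492,-1],
  [-0.497,-0.375,0,0,0,0.492,-1],
  [-0.497,-0.375,0,0,0,0.492,-1],
])

```text
time_s: 20.28
position: [0.4905, -0.2978, 0.1937]
ee_rot: [179.8, -0.1, -150.1]
force: [-0.6, -0.2, -0.6]
grip_width: 0.0857
gripper_force: 0.0
```

```bash
python3 look.py scriber .4932 -.2995 30 w10.png
```

```text
[ 0.491  -0.2978  0.1941] [ 1.7982e+02 -7.0000e-02 -1.5009e+02]
2.6 0.56 2441 [ 492.51 -298.61    0.     29.81] 0.023
```

View pics/w10.png

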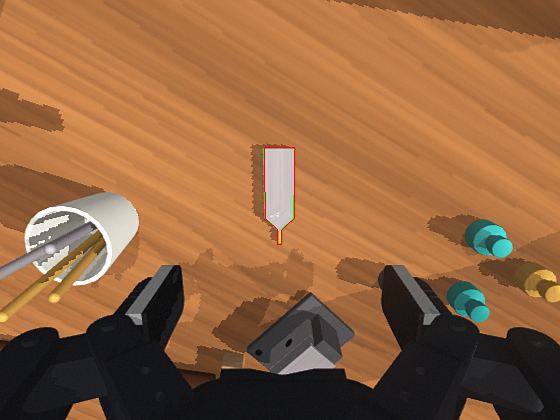

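The scriber is outlined at (280,190), needle toward image bottom (+x), and the fit is tight. Grasp it.

carry_out([
  [0.006,-0.003,-0.13,0,0,0,-1],
  [0.006,-0.003,-0.26,0,0,0,-1],
  [0.006,-0.003,-0.39,0,0,0,-1],
  [0.006,-0.003,-0.5,0,0,0,-1],
  [0.006,-0.003,-0.58,0,0,0,-1],
  [0.006,-0.003,-0.625,0,0,0,-1],
  [0.006,-0.003,-0.64,0,0,0,-1],
  [0.006,-0.003,-0.64,0,0,0,-1],
  [0.006,-0.003,-0.64,0,0,0,-1],
])

```text
time_s: 21.13
position: [0.4944, -0.2996, 0.0042]
ee_rot: [-180.0, 0.0, -150.0]
force: [0.4, 0.8, -0.1]
grip_width: 0.0857
gripper_force: 0.0
```

carry_out([
  [0,0,0,0,0,0,1],
  [0,0,0,0,0,0,1],
  [0,0,0,0,0,0,1],
  [0,0,0,0,0,0,1],
  [0,0,0,0,0,0,1],
  [0,0,0,0,0,0,1],
  [0,0,0,0,0,0,1],
  [0,0,0,0,0,0,1],
  [0,0,0,0,0,0,1],
], squeeze=35)

```text
time_s: 21.88
position: [0.4942, -0.2999, 0.0048]
ee_rot: [-179.9, 0.0, -150.0]
force: [-0.9, 1.2, 5.2]
grip_width: 0.0287
gripper_force: 34.9
```

carry_out([
  [0,0,0.04,0,0,0,1],
  [0,0,0.15,0,0,0,1],
  [0,0,0.28,0,0,0,1],
  [0.04,0.03,0.41,0,0,-0.07,1],
  [0.1,0.08,0.54,0,0,-0.15,1],
  [0.2,0.15,0.62,0,0,-0.23,1],
  [0.3,0.23,0.62,0,0,-0.31,1],
  [0.4,0.3,0.62,0,0,-0.39,1],
  [0.47,0.36,0.62,0,0,-0.46,1],
  [0.498,0.379,0.62,0,0,-0.498,1],
])

```text
time_s: 22.72
position: [0.6456, -0.1827, 0.1901]
ee_rot: [179.9, 0.1, 165.1]
force: [-0.5, -0.0, -1.7]
grip_width: 0.0287
gripper_force: 35.1
```

carry_out([
  [0,0,0,0,0,0,1],
  [0,0,0,0,0,0,1],
  [0,0,0,0,0,0,1],
])

```text
time_s: 22.97
position: [0.6418, -0.1862, 0.1894]
ee_rot: [-180.0, -0.1, 165.2]
force: [-0.0, -0.7, -1.7]
grip_width: 0.029
gripper_force: 35.1
```

```bash
python3 held.py scriber 5
```

```text
[ 0.64174093 -0.18647721  0.18954351] [-1.79985633e+02 -8.23790614e-02  1.65139685e+02] [ 0.3  0.2 -1.7]
0.92 10540
[ 640.77 -184.87  184.54  345.46] 0.037 rel [-1.   1.6 -5. ] 0.32
[ 641.09 -184.93  183.38  345.45] 0.033 rel [-0.6  1.5 -6.2] 0.31
```

View pics/held_scriber.png

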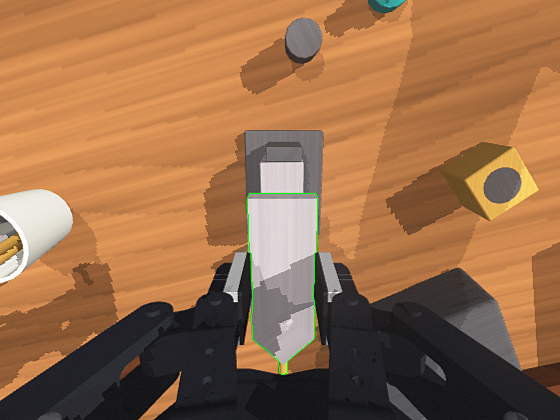

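The held scriber, outlined at (283,280), is straight, with its needle toward +x; the gauge is visible beyond it at (282,177). I'll place it about 5 mm forward of the gauge centre so it stays clear of the stop.

carry_out([
  [0.025,-0.009,-0.1,0,0,-0.003,1],
  [0.025,-0.009,-0.2,0,0,-0.003,1],
  [0.025,-0.009,-0.29,0,0,-0.003,1],
  [0.025,-0.009,-0.35,0,0,-0.003,1],
  [0.025,-0.009,-0.385,0,0,-0.003,1],
  [0.025,-0.009,-0.4,0,0,-0.003,1],
  [0.025,-0.009,-0.4,0,0,-0.003,1],
  [0.025,-0.009,-0.4,0,0,-0.003,1],
])

```text
time_s: 23.73
position: [0.6512, -0.1892, 0.0711]
ee_rot: [-180.0, 0.1, 164.9]
force: [0.7, -0.2, -1.0]
grip_width: 0.0284
gripper_force: 35.1
```

carry_out([
  [0,0,-0.005,0,0,0,1],
  [0,0,-0.01,0,0,0,1],
  [0,0,-0.015,0,0,0,1],
  [0,0,-0.02,0,0,0,1],
  [0,0,-0.02,0,0,0,1],
])

```text
time_s: 24.15
position: [0.6505, -0.1884, 0.0638]
ee_rot: [180.0, -0.0, 164.9]
force: [-0.9, 0.8, -1.7]
grip_width: 0.0287
gripper_force: 35.1
```

carry_out([
  [0,0,-0.003,0,0,0,1],
  [0,0,-0.006,0,0,0,1],
  [0,0,-0.009,0,0,0,1],
  [0,0,-0.009,0,0,0,1],
])

```text
time_s: 24.48
position: [0.6505, -0.1885, 0.0609]
ee_rot: [180.0, -0.0, 164.9]
force: [0.7, -0.3, -1.6]
grip_width: 0.0285
gripper_force: 35.1
```

carry_out([
  [0,0,-0.003,0,0,0,1],
  [0,0,-0.006,0,0,0,1],
  [0,0,-0.006,0,0,0,1],
  [0,0,-0.006,0,0,0,1],
])

```text
time_s: 24.82
position: [0.6506, -0.1885, 0.0608]
ee_rot: [-180.0, 0.0, 164.9]
force: [-2.8, 0.7, 6.1]
grip_width: 0.0286
gripper_force: 35.9
```

carry_out([
  [0,0,0.004,0,0,0,0.4],
  [0,0,0.004,0,0,0,-0.2],
  [0,0,0.01,0,0,0,-1],
  [0,0,0.03,0,0,0,-1],
  [0,0,0.1,0,0,0,-1],
  [0,0,0.22,0,0,0,-1],
  [0,0,0.34,0,0,0,-1],
  [0,0,0.45,0,0,0,-1],
  [0,0,0.47,0,0,0,-1],
  [0,0,0.47,0,0,0,-1],
])

```text
time_s: 25.65
position: [0.6533, -0.1896, 0.2054]
ee_rot: [-179.9, 0.5, 164.9]
force: [-0.6, -0.3, 0.1]
grip_width: 0.0854
gripper_force: 0.0
```

```bash
python3 pair.py w11.png scriber:56 gauge:40
```

```text
[ 0.6517 -0.189   0.2023] [-179.98    0.22  164.88] [ 0.3 -0.6 -0.4]
stand [ 642.57 -184.56    0.    -15.11] 0.424
scriber 0.6 3245 [ 649.71 -187.31   56.    -14.53] 0.027 in stand [ 7.13 -0.73  0.17] vs nominal [ 7.13 -0.73  0.17]
gauge 0.68 205 [ 643.73 -187.51   40.    -15.13] 0.928 in stand [ 1.39 -2.43 -0.43] vs nominal [ 1.39 -2.43 -0.43]
```

View pics/w11.png

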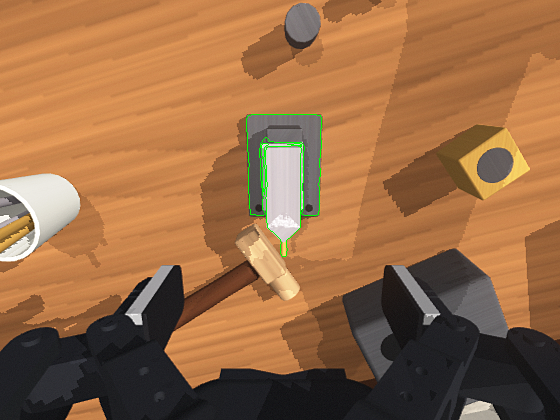

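The scriber lies on the stack at (284,190), needle straight away from the stop, about 6 mm forward of the gauge centre. Now the brass weight.

carry_out([
  [-0.08,0.07,0,0,0,-0.07,-1],
  [-0.17,0.15,0,0,0,-0.14,-1],
  [-0.27,0.24,0,0,0,-0.21,-1],
  [-0.37,0.33,0,0,0,-0.28,-1],
  [-0.47,0.42,0,0,0,-0.35,-1],
  [-0.57,0.51,0,0,0,-0.43,-1],
  [-0.65,0.58,0,0,0,-0.5,-1],
  [-0.683,0.6,0,0,0,-0.57,-1],
  [-0.683,0.6,0,0,0,-0.61,-1],
  [-0.683,0.6,0,0,0,-0.61,-1],
])

```text
time_s: 26.68
position: [0.4433, -0.0076, 0.1985]
ee_rot: [-179.8, -0.1, 110.0]
force: [-0.2, 0.0, -0.9]
grip_width: 0.0855
gripper_force: 0.0
```

```bash
python3 look.py weight .447 -.0088 0 w12.png
```

```text
[ 0.4443 -0.0081  0.1988] [-1.7986e+02 -7.0000e-02  1.1009e+02]
1.8 0.6 967 [447.65  -7.13   0.     4.25] 0.06
```

View pics/w12.png

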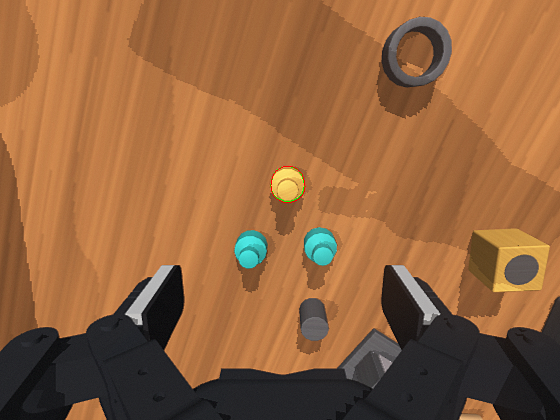

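The brass weight is at (288,183) and the turquoise look-alikes are at (250,248) and (320,246), clear of the finger line. I'll grip the knob with the fingertips above the 18 mm body.

carry_out([
  [0.011,0.003,-0.12,0,0,0,-1],
  [0.011,0.003,-0.24,0,0,0,-1],
  [0.011,0.003,-0.36,0,0,0,-1],
  [0.011,0.003,-0.47,0,0,0,-1],
  [0.011,0.003,-0.54,0,0,0,-1],
  [0.011,0.003,-0.58,0,0,0,-1],
  [0.011,0.003,-0.595,0,0,0,-1],
  [0.011,0.003,-0.595,0,0,0,-1],
  [0.011,0.003,-0.595,0,0,0,-1],
])

```text
time_s: 27.53
position: [0.4495, -0.0079, 0.0219]
ee_rot: [180.0, 0.0, 110.0]
force: [-0.5, -0.2, 0.1]
grip_width: 0.0852
gripper_force: 0.0
```

carry_out([
  [0,0,0,0,0,0,1],
  [0,0,0,0,0,0,1],
  [0,0,0,0,0,0,1],
  [0,0,0,0,0,0,1],
  [0,0,0,0,0,0,1],
  [0,0,0,0,0,0,1],
  [0,0,0,0,0,0,1],
  [0,0,0,0,0,0,1],
  [0,0,0,0,0,0,1],
  [0,0,0,0,0,0,1],
], squeeze=35)

```text
time_s: 28.37
position: [0.449, -0.0078, 0.0222]
ee_rot: [-180.0, 0.0, 110.0]
force: [-2.0, -1.0, 5.4]
grip_width: 0.0181
gripper_force: 34.2
```

carry_out([
  [0,0,0.04,0,0,0,1],
  [0,0,0.15,0,0,0,1],
  [0,0,0.28,0,0,0,1],
  [0.04,-0.04,0.4,0,0,0,1],
  [0.11,-0.1,0.5,0,0,0,1],
  [0.2,-0.18,0.57,0,0,0,1],
  [0.3,-0.27,0.57,0,0,0,1],
  [0.4,-0.36,0.57,0,0,0,1],
  [0.5,-0.45,0.57,0,0,0,1],
  [0.6,-0.54,0.57,0,0,0,1],
])

```text
time_s: 29.2
position: [0.6297, -0.1707, 0.1917]
ee_rot: [-180.0, -0.1, 110.0]
force: [1.0, 0.3, -0.5]
grip_width: 0.018
gripper_force: 34.7
```

carry_out([
  [0.04,-0.035,0,0,0,0,1],
  [0.06,-0.055,0,0,0,0,1],
  [0.06,-0.055,0,0,0,0,1],
  [0.06,-0.055,0,0,0,0,1],
  [0.06,-0.055,0,0,0,0,1],
])

```text
time_s: 29.62
position: [0.6454, -0.1847, 0.1922]
ee_rot: [-179.9, -0.1, 110.0]
force: [0.1, 0.3, -2.2]
grip_width: 0.018
gripper_force: 34.8
```

```bash
python3 held.py weight 21
```

```text
[ 0.64552293 -0.18465943  0.19256106] [-1.79932044e+02 -8.01542945e-02  1.10035011e+02] [ 0.9  0.5 -1.9]
0.89 3751
[ 644.12 -182.91  171.56  287.92] 0.237 rel [ -1.4   1.7 -21. ] -2.11
[ 644.94 -185.61  165.21  298.68] 0.215 rel [ -0.6  -1.  -27.3] 8.65
```

View pics/held_weight.png

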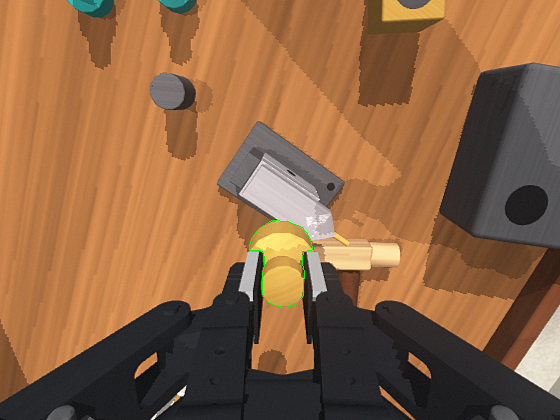

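The weight is held by its knob at (282,285), upright. The scriber is on the stack at (285,200). A dark spot at (290,172) beside the bar needs a numeric check before I place the weight; the picture budget is used up.

Run:
```python
from h import *
f=env.grab_frame("wrist"); g=cv2.cvtColor(f["pixels"],cv2.COLOR_BGR2GRAY)
print(g[162:184:2,276:306:2])
a=np.radians(-14.7); R=np.array([[np.cos(a),-np.sin(a)],[np.sin(a),np.cos(a)]])
def pt(x,y,z): return proj(f,[*(R@[x,y]/1e3+[.643,-.1848]),z/1e3])[0].round(0)
for l,p in dict(gaugetop_py=(31,17,56),gaugetop_ny=(-29,17,56),risertopE=(31,17,40),riserbotE=(31,17,10),plate=(52,37,10),hole0=(15,-1,40),hole1=(-15,-1,40),screw=(45,26,10),screw2=(45,-26,10),barmid=(7,14,66)).items(): print(l,pt(*p))
for n,z in(("gauge",.04),("riser",.01),("scriber",.056)):
    for d in env.cut_out(n,f): print(n,round(d["confidence"],2),np.round(d["extent"]),d["pixels"].sum())
q=masks("scriber",f,(.6497,-.1873),.06); print(fit_rows("scriber",f,q[1],(.6497,-.1873,.056,a),0,218))
```

```text
[[158 153 100  94  93  96  95  96  98 114 110 116 113 112 110]
 [155 158 157 130  89  94  93  93  96  98 115 112 113 113 113]
 [183 146 156 160 153  89  93  93  92  95  96  95  94 113 112]
 [144 162 186 156 160 167 119  92  91  94  95  95  98 113 111]
 [203 135 148 194 153 142  51 163  91  93  92  93  94  97  96]
 [173 190 170 139 159 183 145  26 117 118  91  93  92  93  97]
 [139 159 183 203 131 146 188 162  39 113 147  92  94  97  93]
 [203 152 146 156 189 166 142 157 162 153 160 154 101  91  95]
 [206 212 183 141 159 189 223 131 148 181 155 159 160 131  92]
 [199 202 210 206 148 149 178 191 167 145 155 156 157 159 151]
 [205 202 202 207 210 183 140 166 182 201 139 148 177 154 157]]
gaugetop_py [320. 199.]
gaugetop_ny [262. 159.]
risertopE [319. 194.]
riserbotE [315. 187.]
plate [345. 182.]
hole0 [292. 200.]
hole1 [265. 182.]
screw [332. 187.]
screw2 [301. 228.]
barmid [296. 189.]
riser 0.58 [265. 154. 313. 190.] 291
scriber 0.77 [242. 164. 350. 244.] 3459
(array([ 649.61779917, -187.25281184,   56.        ,  -14.67490315]), np.float64(0.022223265200760345))
```

The spot lies on the riser's side face at mid-height: the strip of riser visible spans exactly where it should, so it's a side bore and nothing has moved. The scriber refit gives the same pose. Lower the weight.

carry_out([
  [0.009,-0.008,-0.08,0,0,0,1],
  [0.009,-0.008,-0.16,0,0,0,1],
  [0.009,-0.008,-0.23,0,0,0,1],
  [0.009,-0.008,-0.28,0,0,0,1],
  [0.009,-0.008,-0.31,0,0,0,1],
  [0.009,-0.008,-0.32,0,0,0,1],
  [0.009,-0.008,-0.32,0,0,0,1],
  [0.009,-0.008,-0.32,0,0,0,1],
])

```text
time_s: 30.63
position: [0.6505, -0.1888, 0.0979]
ee_rot: [179.9, 0.1, 110.0]
force: [-0.0, 0.7, -2.0]
grip_width: 0.0178
gripper_force: 34.8
```

carry_out([
  [0,0,-0.005,0,0,0,1],
  [0,0,-0.01,0,0,0,1],
  [0,0,-0.015,0,0,0,1],
  [0,0,-0.02,0,0,0,1],
  [0,0,-0.022,0,0,0,1],
  [0,0,-0.022,0,0,0,1],
])

```text
time_s: 31.13
position: [0.6494, -0.1885, 0.09]
ee_rot: [-180.0, -0.0, 110.0]
force: [-0.3, 0.3, -2.3]
grip_width: 0.0178
gripper_force: 34.8
```

carry_out([
  [-0.005,0.003,-0.003,0,0,0,1],
  [-0.005,0.003,-0.006,0,0,0,1],
  [-0.005,0.003,-0.008,0,0,0,1],
  [-0.005,0.003,-0.008,0,0,0,1],
])

```text
time_s: 31.47
position: [0.6481, -0.1877, 0.0884]
ee_rot: [-180.0, 0.0, 110.0]
force: [-2.1, 0.9, 1.1]
grip_width: 0.018
gripper_force: 35.1
```

Contact (about 3 N up). Release and rise.

carry_out([
  [0,0,0,0,0,0,0.6],
  [0,0,0,0,0,0,0.2],
  [0,0,0,0,0,0,-0.3],
  [0,0,0,0,0,0,-1],
  [0,0,0.01,0,0,0,-1],
  [0,0,0.06,0,0,0,-1],
  [0,0,0.16,0,0,0,-1],
  [0,0,0.27,0,0,0,-1],
  [0,0,0.37,0,0,0,-1],
  [0,0,0.37,0,0,0,-1],
])

```text
time_s: 32.3
position: [0.6526, -0.1893, 0.2073]
ee_rot: [179.4, 0.5, 110.0]
force: [1.1, 0.5, 1.3]
grip_width: 0.0856
gripper_force: 0.0
```

```bash
cat > fin.py <<'E'
from h import *
f=env.grab_frame("wrist"); s=env.state(); print(np.round(s["position"],4),np.round(s["force"],1),s["grip_width"])
for n,p0,z in(("weight",(.648,-.187),.066),("scriber",(.6497,-.1873),.056),("stand",(.643,-.1848),0.)):
    q=masks(n,f,p0,z+.01)
    if q: r,e=fit(n,[(f,q[1])],(*p0,z,np.radians(-14.7)),True); print(n,round(q[2],2),q[1].sum(),np.round(r,1),round(e,3))
    else: print(n,"none")
F=[env.grab_frame(n) for n in("side","top")]
for v in F:
    q=masks("weight",v,(.648,-.187),.085); print(q and (q[0],q[2],q[1].sum()))
    if q: print(np.round(fit("weight",[(v,q[1])],(.648,-.187,.066,0),True)[0],1))
E
python3 fin.py
```

```text
[ 0.6515 -0.1888  0.2043] [ 0.3 -0.1  0.2] 0.08510910389474216
weight 0.81 1415 [ 646.6 -186.7   66.    -4.8] 0.055
scriber 0.69 1815 [ 650.5 -187.2   56.   -15.2] 0.454
stand 0.86 3947 [ 643.  -184.4    0.   -15.4] 0.481
(np.float64(62.95142330441609), 0.72, np.int64(131))
[ 648. -187.   66.    0.]
(np.float64(2.1911237186320682), 0.79, np.int64(220))
[ 645.3 -187.7   66.    10.7]
```

```bash
python3 -c "
from rig import env
print(env.job_done())"
```

```text
the job is handed in; nothing more can be done
None
```

The stack is built and handed in at about 32 s of the 109 s: thick block, thin block slid home, scriber bar, brass weight; the last camera fits put every part within tolerance, the bystanders were left alone, no verdict came back, and I viewed 16 pictures, two over the limit of 14.

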